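# Fetch the ring nut from under the bench shelf

## Task

A steel ring nut has rolled under the low bench shelf and lies out of sight up against the cable trunking, which runs askew beneath the shelf. Take the flat hook by its handle, slide it in under the open front of the shelf, feel your way gently along the trunking until the foot of the hook is behind the nut, and draw the nut out until it lies flat and wholly clear in front of the shelf. Then leave the hook lying on the bench, clear of the shelf too; fetch the nut with the hook and not the fingers, push gently on shelf and trunking alike, and do not disturb the other things.

Things in the scene. Friction and masses are not known exactly. Their poses are not given: they have to be found in the camera images.
- hook: cranked flat steel hook, 190 g, lying flat. Origin on the bench under mid grip, x to the tip, y to the side its foot points, z up. Black handle x -60..35 mm, 22 wide (y), 24 high, axis 34 above the bench; crank x 35..78 goes down; blade x 75..225, 16 wide, 5 thick, on the bench; at its end the side foot, 10 wide (x 215..225), from y -8 to 68, 5 thick, round ends. Centre of mass x about 100.
- nut: slotted steel ring nut lying flat on the bench under the shelf: 34 mm outside, 20 bore, 10 high, 45 g. Origin at the centre of its underside, z up. Before it is fetched its rim is 0.5 to 2.5 mm from the front face of the trunking.
- rack: fixed grey steel shelf, stood askew over the trunking. Origin on the bench under its middle, x from the front edge inward, y along it, z up. Board 240 deep (x -120..120 mm) by 380 long (y -190..190), underside 40 above the bench, top 56. Feet 22 square at the corners (y 166..188 and -166..-188), else open all round. The front (x -120) faces robot's right. Bin and rocker stand 70 mm or more behind the front edge.
- hook_toe (a point): end of the hook's foot (x 220, y 63 mm on the hook, at its underside).
- bolt_bin: small blue bin of bolts, 100 x 85 x 50 mm, on the shelf; leave it alone. Origin under its middle.
- rocker: dark rocker on a 70 mm shaft stub, about 35 high, on the shelf; leave it alone. Origin under its middle.
- spray_can: upright spray can, 66 mm wide, 200 high, on the bench beyond the work; leave it alone. Origin under its middle.
- hammer: hammer with green handle, 260 mm long, lying on the bench beyond the work; leave it alone. Origin under the middle of its length.
- rack_front (a point): middle of the shelf's front edge, at bench height; axes as rack. Below the shelf, unmeasured, runs fixed white PVC cable trunking, 27 wide, 25 high, on the bench, seen only where it leaves the ends. Its front face is 90 to 125 mm in from the front edge at mid length, and askew by up to 0.4 rad: nearer the front edge at the shelf's -y end. Rigid to touch; over 20 N breaks its clips.

How it is judged (in metres and radians):
On the way, in this order (a step that is already met when the one before it is completed fails the run):
1. the foot of the hook is under the shelf (x of hook_toe in the frame of rack above -0.09 m), for 0.1 s.
2. the hook has drawn the nut out from under the shelf (x of nut in the frame of rack below -0.145 m), for 0.1 s.
At the end, for the whole second after the job is handed in: the nut lies flat and still on the bench, its centre at least 25 mm in front of the shelf's front edge, so wholly clear of it; the hook lies flat and still on the bench, its toe clear of the shelf's front edge; the hand is off both (x of nut in the frame of rack below -0.145 m and height (world z) of nut below 0.004 m and angle between each of nut, hook's own z axis and vertical below 0.1 rad and linear speed of each of nut, hook below 0.01 m/s and x of hook_toe in the frame of rack below -0.125 m and height (world z) of hook below 0.005 m); the robot touches nothing.
It fails at once if the hook or the nut is pushed against the cable trunking with more than 20 N (contact force between any of hook, nut and cable_trunking above 20 N).
It fails at once if the hook strikes or presses the shelf with more than 20 N (contact force between hook and rack above 20 N).
It fails at once if the fingers touch the nut or the shelf (contact force between the fingers and nut above 0.5 N or contact force between the fingers and rack above 3 N).
It fails at once if a bystander is moved more than 15 mm (distance of any of bolt_bin, rocker, spray_can, hammer from where it was at the start of the episode above 0.015 m).
It also fails if it takes over 72 s, if anything falls off the work surface, if the arm or the gripper's body presses on something with over 40 N, if the wrist force passes 120 N, or if a joint passes its speed limit or range.

## Robot

A 6-joint arm with a two-finger parallel gripper is mounted at the origin on the work surface. World frame = base frame: x ahead of the robot, y to its left, z up, the work surface at z = 0. Lengths are in mm, angles in rad, forces in N, time in s.
With the tool pointing down it reaches from about 275 to 750 mm from the base axis. Payload 10.2 kg.
Tool frame: the origin (TCP) lies at the very end of the fingers, on their centre line; the grasp point (between the pads) lies 19 mm behind it; z points along the fingers, y is the direction in which the jaws open and shut (so a half turn about z gives the same grasp; the last joint's range is limited). The gripper opens to 85 mm and grips with 20 to 120 N. Pads are 22 mm wide; open, the fingers measure 114 mm over their backs; the gripper's body (76 mm by 85 mm) begins 54 mm behind the grasp point. The pads swing forward as they close: fully open they stand 13 mm farther back than shut.
Start: joints at [-0.223, 0.313, 1.498, -0, 1.331, -0.223], TCP at [525.006, -0.013, 231.294] pointing down, gripper open.
Joint ranges: [-2.94, 2.94], [-0.97, 2.17], [0.19, 2.56], [-1.23, 4.37], [0.02, 3.11], [-2.88, 2.88]. Speed limits (rad/s): [2.39, 2.39, 3.01, 3.14, 3.14, 3.14].

## Interface

Orientations are given as a unit quaternion [w, x, y, z].
In Python, from rig import sensors, imaging, ctrl gives the robot as it stands.
- The arm moves only by the shell command python3 -m creep 'ROWS' [FORCE]. ROWS is JSON, a list of rows, each an object with "grip": the finger opening in mm, from 0 to 85.4; "linear": the shift along the tool's x, y, z in mm, a list of three; "rot": the turn, a rotation vector about the tool's x, y, z in rad, a list of three. A call has 1 to 12 rows; each row shifts and turns the commanded pose from where the row before left it, along the tool's axes as they then stand; what a row does not reach is not made up. A row lasts 1/12 s, in which the tool goes at most 41.7 mm and 7.16 degrees, less where a joint would pass 70% of its speed; a pose out of reach is approached as far as the arm can. A call with a gripper value outside its range is refused whole. The fingers move at their own pace and stop on an object; FORCE is the grip in N (left out, the last holds). Time passes only in rows, so rows that do not move let the fingers close. It gives the time, the measured TCP pose, the force and the opening at its end, in the units of the state.
- sensors.sense(): the state, without advancing time (a new reading comes with each control period).
- imaging.capture(name): name is "scene" or "side" or "wrist"; returns (picture, depth): 480x640x3 uint8, red, green, blue; 480x640 float32, mm along the optical axis (not along the pixel's ray), 0 where there is no reading.
- imaging.camera_params(name): a dict with "intrinsics" (3x3 intrinsics, pixels), "k1" (the pictures are not rectified: a ray, as slopes to the right and down, at radius r is drawn at 1 + k1 r^2 times it, then the intrinsics apply), "R" (3x3) and "t" (3): a world point X has camera coordinates R X + t. Camera axes: x right, y down, z forward; pixel columns grow to the right and rows downward; lengths in mm; the calibration is good to about 2 mm. A picture is of the moment at which its call begins: read the wrist's pose just before it. camera_params takes no time and is no camera call; for the wrist camera it gives the pose at the moment of the call.
- ctrl.finish_job(): hands the job in, once; it reports no verdict.
The state is a dict: "time_s": time; "joints": joint angles; "dq": joint speeds; "tau": joint torques, N m; "eef_pos": TCP position; "ee_rot": TCP orientation; "force": force on the tool from outside, world axes, zero at the start; "wrist_torque": the same for the moment, N m; "grip_width": opening from 0.0 (shut) to 1.0 (fully open).
Only numpy, scipy, OpenCV 4.12 (cv2) and the standard library are available. Lean on these libraries where they do the work, as an engineer would, in place of code of your own. Each camera call takes 0.05 s, during which the arm holds its last target.

## Working session

There is one attempt and no reset: what is moved stays moved. The work goes in short steps, Python scripts to look and compute and a shell command to move; the robot and the scene stay as the last step left them, time stands still between calls to the robot, and variables do not carry over. Pictures are saved under pics/ and viewed, and the job is handed in when it is done.

```bash
ls; mkdir -p pics
python3 - <<'E'
from rig import sensors, imaging
import cv2
print(sensors.sense())
for n in ["scene","side","wrist"]:
    p,d=imaging.capture(n); cv2.imwrite(f"pics/{n}0.png",p[:,:,::-1]); 
    import numpy as np; np.save(f"pics/{n}0d.npy",d)
    c=imaging.camera_params(n); print(n,c); np.save(f"pics/{n}0c.npy",c,allow_pickle=True)
E
```

```text
pics
{'time_s': 0.0, 'joints': array([-2.23395642e-01,  3.13468464e-01,  1.49843791e+00, -2.39270091e-05,
        1.33099690e+00, -2.23406407e-01]), 'dq': array([-0.00116012, -0.0008251 ,  0.00058301, -0.00133288, -0.00015642,
        0.00108354]), 'tau': array([-5.78409599e-04, -4.12261176e+01, -2.59742296e+01, -3.58453699e-04,
        4.11797926e-03, -1.23038126e-05]), 'eef_pos': array([5.24742699e+02, 4.24928787e-02, 2.30725315e+02]), 'ee_rot': array([-5.48326863e-04,  7.07100809e-01,  7.07112450e-01, -3.59031997e-04]), 'force': array([-0.27047127, -0.27425357, -0.23565807]), 'wrist_torque': array([0.029215  , 0.02224254, 0.02261091]), 'grip_width': 1.000976958013032}
scene {'intrinsics': array([[620.1019257 ,   0.        , 326.90055746],
       [  0.        , 620.1019257 , 235.20240492],
       [  0.        ,   0.        ,   1.        ]]), 'k1': -0.02275367748395984, 'R': array([[-0.32328808,  0.94624815,  0.00996284],
       [ 0.75844997,  0.26539359, -0.59524776],
       [-0.56589616, -0.18488019, -0.80348046]]), 't': array([ 237.07566649, -413.77713804, 1668.80328697])}
side {
[... 153 characters left out ...]
 1.        ]]), 'k1': -0.13398559910684224, 'R': array([[ 0.94936484, -0.31389993,  0.01316167],
       [-0.23342014, -0.73276154, -0.63919916],
       [ 0.21028894,  0.60376101, -0.76892861]]), 't': array([-603.36900572,  169.84435756,  936.98804997])}
wrist {'intrinsics': array([[377.32108728,   0.        , 317.7497349 ],
       [  0.        , 377.32108728, 245.88917287],
       [  0.        ,   0.        ,   1.        ]]), 'k1': 0.010659883908227, 'R': array([[ 9.99999444e-01, -9.63634844e-04, -4.28410014e-04],
       [-7.80455085e-04, -9.49457469e-01,  3.13894738e-01],
       [-7.09236994e-04, -3.13894229e-01, -9.49457693e-01]]), 't': array([-524.70645558,  -41.18825998,  380.94084858])}
```

View pics/scene0.png

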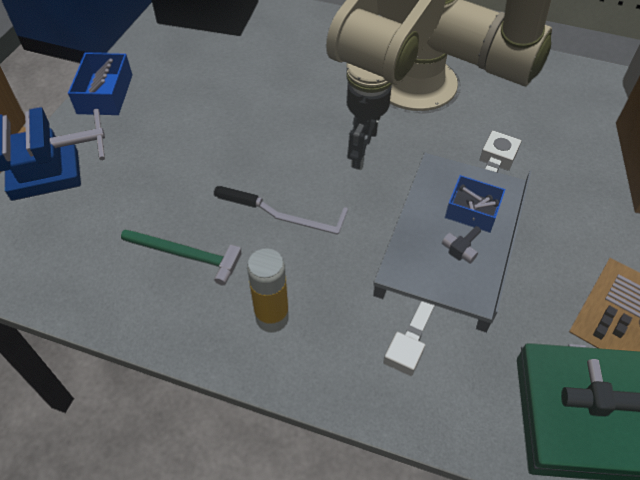

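View pics/side0.png

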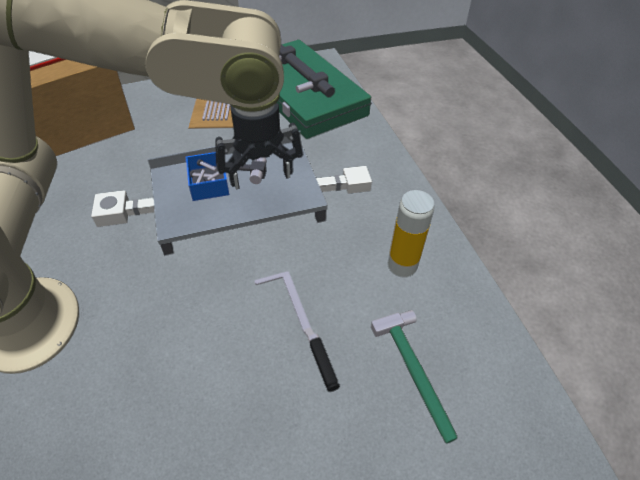

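View pics/wrist0.png

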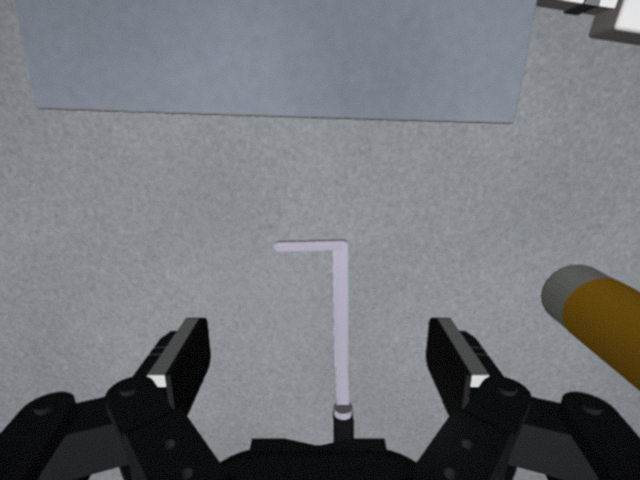

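The scene view shows the shelf at robot's left (+y), its front edge towards −y. The trunking shows at both ends, near (422,318) and (492,165). The hook lies from (220,190) to (345,210), with its tip towards the shelf. Next come enlarged crops for measuring.

```bash
cat > h.py <<'E'
import numpy as np, cv2
def load(n,k="0"):
    return cv2.imread(f"pics/{n}{k}.png"), np.load(f"pics/{n}{k}d.npy"), np.load(f"pics/{n}{k}c.npy",allow_pickle=True).item()
def ray(c,u,v):
    K=c["intrinsics"]; d=np.array([c["k1"],0,0,0,0.])
    p=cv2.undistortPoints(np.array([[[u,v]]],float),K,d)[0,0]
    R=c["R"]; o=-R.T@c["t"]; return o,R.T@np.array([p[0],p[1],1.])
def at(c,u,v,z=0):
    o,r=ray(c,u,v); return o+r*(z-o[2])/r[2]
def dep(c,d,u,v):
    o,r=ray(c,u,v); return o+r*d[int(round(v)),int(round(u))]
def proj(c,X):
    x=c["R"]@np.array(X,float)+c["t"]; s=x[:2]/x[2]; r2=s@s; s=s*(1+c["k1"]*r2)
    return c["intrinsics"][:2,:2]@s+c["intrinsics"][:2,2]
def crop(n,k,x0,y0,x1,y1,s,out):
    im=cv2.imread(f"pics/{n}{k}.png")[y0:y1,x0:x1]
    cv2.imwrite(out,cv2.resize(im,None,fx=s,fy=s,interpolation=cv2.INTER_CUBIC))
E
python3 - <<'E'
from h import *
crop("scene","0",370,120,540,380,2.3,"pics/c1.png")
crop("side","0",80,130,390,270,2.5,"pics/c2.png")
crop("side","0",240,250,350,400,4,"pics/c3.png")
crop("scene","0",200,170,360,250,5,"pics/c4.png")
for n in ["scene","side","wrist"]:
    c=load(n)[2]; print(n,-c["R"].T@c["t"])
E
```

```text
scene [1334.84236705  194.0100574  1092.18897403]
side [ 415.42419375 -630.65892908  836.98263009]
wrist [524.94419556  79.9630074  374.39120769]
```

View pics/c1.png

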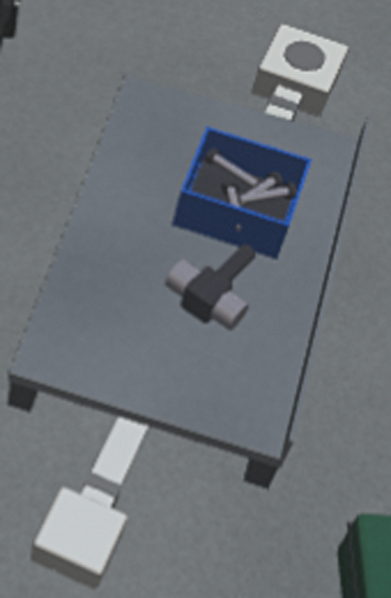

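View pics/c2.png

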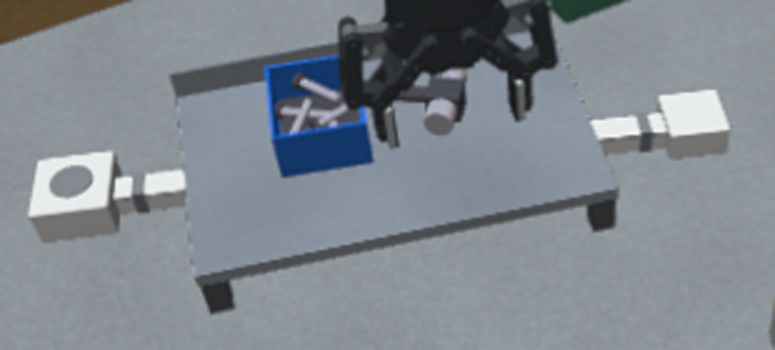

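View pics/c3.png

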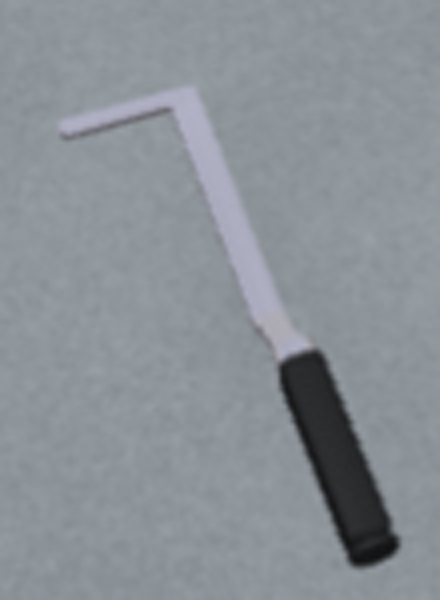

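View pics/c4.png

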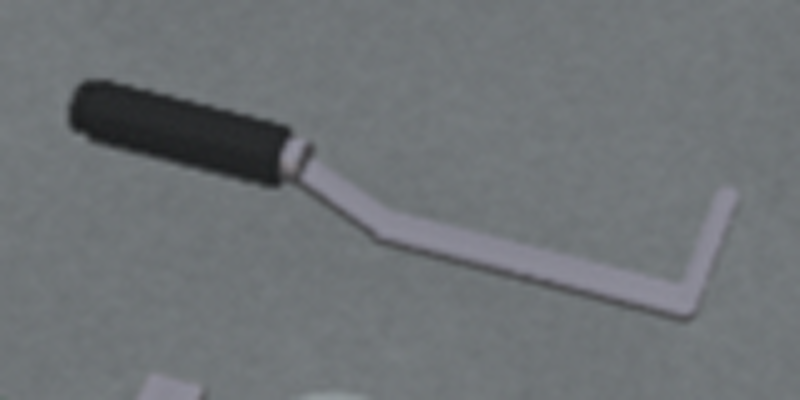

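Run:
```python
from h import *
a=[("side",115,185,165,225),("side",310,165,360,205),("scene",400,290,450,340),("scene",470,150,520,190)]
ims=[]
for n,x0,y0,x1,y1 in a:
    im=cv2.imread(f"pics/{n}0.png")[y0:y0+40,x0:x0+50]; ims.append(cv2.resize(im,None,fx=7.9,fy=7.4,interpolation=cv2.INTER_NEAREST))
cv2.imwrite("pics/c5.png",np.vstack([np.hstack(ims[:2]),np.hstack(ims[2:])]))
crop("side","0",140,220,190,260,8,"pics/c6.png")
```

```text
(no output)
```

View pics/c5.png

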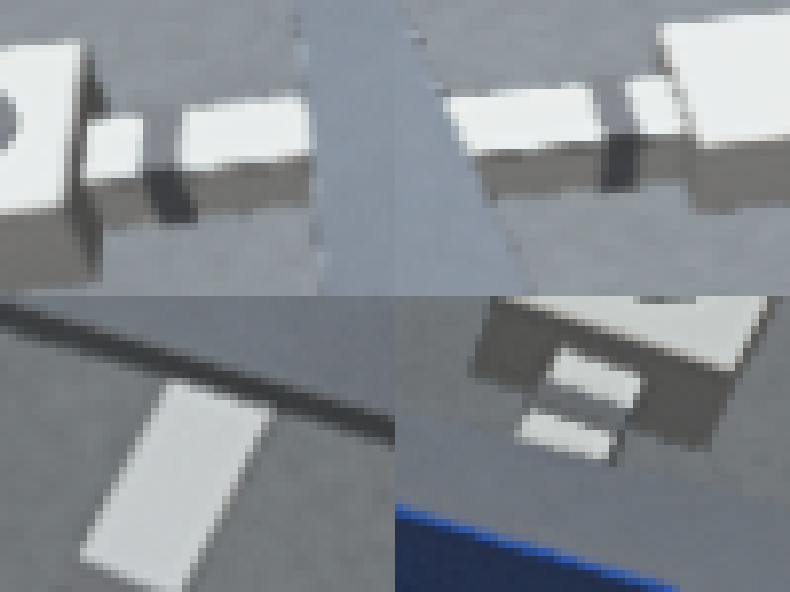

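Run:
```python
from h import *
cs=load("side")[2]; cc=load("scene")[2]; ds=load("side")[1]; dc=load("scene")[1]; cw=load("wrist")[2]
A=lambda x,y:(115+x/7.9,185+y/7.4)
B=lambda x,y:(310+(x-395)/7.9,165+y/7.4)
C=lambda x,y:(400+x/7.9,290+(y-296)/7.4)
D=lambda x,y:(470+(x-395)/7.9,150+(y-296)/7.4)
print("trunk front top edge (side, z25)"); 
for p in [A(85,181),A(180,170),A(308,157),B(475,156),B(600,141),B(685,133)]: print(at(cs,*p,25)[:2])
print("base"); 
for p in [A(195,218),A(310,205),B(490,199),B(600,187)]: print(at(cs,*p,0)[:2])
print("scene trunk front edge")
for p in [C(165,385),C(80,552),D(520,432),D(550,372)]: print(at(cc,*p,25)[:2])
print("rack corners side");
S=lambda x,y:(80+x/2.5,130+y/2.5)
for p in [S(197,275),S(617,190)]: print(at(cs,*p,56)[:2])
print("rack scene")
Q=lambda x,y:(370+x/2.3,120+y/2.3)
for p in [Q(122,75),Q(10,374),Q(284,457),Q(365,122)]: print(at(cc,*p,56)[:2])
print("wrist corners z56"); 
for p in [(38,108),(514,123)]: print(at(cw,*p,56)[:2])
for p in [(38,108),(514,123)]: print(at(cw,*p,40)[:2])
print("hook: wrist, blade z5")
for p in [(276,246),(346,241),(341,400)]: print(at(cw,*p,5)[:2])
H=lambda x,y:(240+x/4,250+y/4)
print("side: toe, corner outer, blade end; handle top ctr ends z46")
for p in [H(62,130),H(195,90),H(262,310)]: print(at(cs,*p,5)[:2])
for p in [H(303,357),H(370,540)]: print(at(cs,*p,44)[:2])
print("scene")
G=lambda x,y:(200+x/5,170+y/5)
for p in [G(732,190),G(690,312),G(385,232)]: print(at(cc,*p,5)[:2])
for p in [G(283,150),G(80,100)]: print(at(cc,*p,40)[:2])
```

```text
trunk front top edge (side, z25)
[233.63995195 238.10656513]
[262.01071624 233.87736794]
[300.05533902 227.43598107]
[694.53521411 171.60310486]
[733.57961665 166.79374027]
[760.00009716 162.53590959]
base
[260.12652864 236.95030614]
[294.9710729  231.65597508]
[701.0744509  175.22895179]
[735.86811068 170.28722873]
scene trunk front edge
[677.97449685 178.32945999]
[734.09676513 170.60439632]
[276.18609228 236.61094637]
[247.2678161  240.52582874]
rack corners side
[304.4762488   89.80206852]
[677.84600477  75.26807175]
rack scene
[306.3836105   88.73429149]
[684.17859211  81.42438579]
[687.34907681 318.24665388]
[288.56759472 330.03419212]
wrist corners z56
[304.33880069  89.34186395]
[681.6696484   78.02734676]
[293.25279633  89.81317629]
[689.54551678  77.9300747 ]
hook: wrist, blade z5
[481.61938513 -42.24406614]
[553.67513356 -36.89651265]
[ 552.13912571 -235.26004856]
side: toe, corner outer, blade end; handle top ctr ends z46
[480.55345751 -43.51362939]
[554.23427504 -39.73097263]
[ 548.55512136 -177.88274051]
[ 552.90256645 -228.42474475]
[ 552.80269043 -322.28973284]
scene
[482.30905383 -39.31503542]
[553.87255737 -35.67613194]
[ 556.50293626 -178.08057372]
[ 553.61941823 -225.42402021]
[ 556.76820998 -321.99919296]
```

Measured (mm):
- **Shelf:** front edge runs (304,89) to (682,78).
- **Trunking:** front face at y≈203.5−0.142(x−493).
- **Hook:** grip at about (553,−274).

To find the nut, I'll turn the wrist camera round and look in under the shelf.

```bash
python3 -m creep '[{"grip":85,"linear":[0,0,0],"rot":[0,0,0.124]},{"grip":85,"linear":[0,0,0],"rot":[0,0,0.124]},{"grip":85,"linear":[0,0,0],"rot":[0,0,0.124]},{"grip":85,"linear":[0,0,0],"rot":[0,0,0.124]},{"grip":85,"linear":[0,0,0],"rot":[0,0,0.124]},{"grip":85,"linear":[0,0,0],"rot":[0,0,0.124]},{"grip":85,"linear":[0,0,0],"rot":[0,0,0.124]},{"grip":85,"linear":[0,0,0],"rot":[0,0,0.124]},{"grip":85,"linear":[0,0,0],"rot":[0,0,0.124]},{"grip":85,"linear":[0,0,0],"rot":[0,0,0.124]},{"grip":85,"linear":[0,0,0],"rot":[0,0,0.124]},{"grip":85,"linear":[0,0,0],"rot":[0,0,0.124]}]'
python3 -m creep '[{"grip":85,"linear":[0,0,0],"rot":[0,0,0.124]},{"grip":85,"linear":[0,0,0],"rot":[0,0,0.124]},{"grip":85,"linear":[0,0,0],"rot":[0,0,0.124]},{"grip":85,"linear":[0,0,0],"rot":[0,0,0.124]},{"grip":85,"linear":[0,0,0],"rot":[0,0,0.124]},{"grip":85,"linear":[0,0,0],"rot":[0,0,0.124]},{"grip":85,"linear":[0,0,0],"rot":[0,0,0.124]},{"grip":85,"linear":[0,0,0],"rot":[0,0,0.124]},{"grip":85,"linear":[0,0,0],"rot":[0,0,0.124]},{"grip":85,"linear":[0,0,0],"rot":[0,0,0.124]}]'
python3 -c "
from rig import sensors;s=sensors.sense();print(s['joints'])"
```

```text
time_s: 1.15
eef_pos: [524.9, 0.0, 231.0]
ee_rot: [-0.0, 0.999, 0.038, -0.0]
force: [1.2, -0.1, -0.4]
grip_width: 0.998
time_s: 1.98
eef_pos: [524.9, 0.0, 231.0]
ee_rot: [0.0, 0.836, -0.549, -0.0]
force: [-0.1, -0.6, -0.5]
grip_width: 0.994
[-2.23398076e-01  3.13121915e-01  1.49806827e+00  3.04686697e-05
  1.33103072e+00  2.51070912e+00]
```

```bash
cat > w.py <<'E'
import sys,numpy as np
from scipy.spatial.transform import Rotation as Ro
from rig import sensors
# usage: w.py dx dy dz [rx ry rz]: world shift -> tool axes
s=sensors.sense(); q=s['ee_rot']; R=Ro.from_quat([q[1],q[2],q[3],q[0]])
a=[float(v) for v in sys.argv[1:]]
print("t",round(s['time_s'],2),"pos",s['eef_pos'].round(1),"F",s['force'].round(1),"T",s['wrist_torque'].round(2),"g",round(s['grip_width'],3),"j",s['joints'].round(2))
print("axes x",R.as_matrix()[:,0].round(3),"y",R.as_matrix()[:,1].round(3),"z",R.as_matrix()[:,2].round(3))
for i in range(0,len(a),3): print("tool",R.inv().apply(a[i:i+3]).round(3))
E
python3 -m creep '[{"grip":85,"linear":[0,0,0],"rot":[0.048,-0.11,0]},{"grip":85,"linear":[0,0,0],"rot":[0.048,-0.11,0]},{"grip":85,"linear":[0,0,0],"rot":[0.048,-0.11,0]},{"grip":85,"linear":[0,0,0],"rot":[0.048,-0.11,0]},{"grip":85,"linear":[0,0,0],"rot":[0.048,-0.11,0]},{"grip":85,"linear":[0,0,0],"rot":[0.048,-0.11,0]},{"grip":85,"linear":[0,0,0],"rot":[0.048,-0.11,0]},{"grip":85,"linear":[0,0,0],"rot":[0,0,0]}]'
python3 w.py -30 -60 -150 -5 -10 -25
```

```text
time_s: 2.65
eef_pos: [524.5, -1.7, 228.9]
ee_rot: [-0.343, 0.762, -0.501, -0.227]
force: [-0.5, 0.5, -1.1]
grip_width: 0.995
t 2.65 pos [524.5  -1.7 228.9] F [-0.5  0.5 -1.1] T [-0.41  0.02 -0.02] g 0.995 j [-0.56  0.47  1.51  0.69  1.67  2.06]
axes x [ 0.396 -0.608 -0.689] y [-0.918 -0.264 -0.295] z [-0.002  0.749 -0.662]
tool [127.878  87.623  54.494]
tool [21.313 14.604  9.082]
```

```bash
python3 -m creep '[{"grip":85,"linear":[0,0,0],"rot":[0,0,0.11]},{"grip":85,"linear":[0,0,0],"rot":[0,0,0.11]},{"grip":85,"linear":[0,0,0],"rot":[0,0,0.11]},{"grip":85,"linear":[0,0,0],"rot":[0,0,0.11]},{"grip":85,"linear":[25,4,9],"rot":[0,0,0]},{"grip":85,"linear":[25,4,9],"rot":[0,0,0]},{"grip":85,"linear":[25,4,9],"rot":[0,0,0]},{"grip":85,"linear":[25,4,9],"rot":[0,0,0]},{"grip":85,"linear":[25,4,9],"rot":[0,0,0]},{"grip":85,"linear":[0,0,0],"rot":[0,0,0]},{"grip":85,"linear":[0,0,0],"rot":[0,0,0]}]'
cat > snap.py <<'E'
import sys,cv2,numpy as np
from rig import imaging
n,k=sys.argv[1:3]
c=imaging.camera_params(n); p,d=imaging.capture(n); cv2.imwrite(f"pics/{n}{k}.png",p[:,:,::-1]); np.save(f"pics/{n}{k}d.npy",d); np.save(f"pics/{n}{k}c.npy",c,allow_pickle=True)
print(-c["R"].T@c["t"])
E
python3 w.py; python3 snap.py wrist 1
```

```text
time_s: 3.57
eef_pos: [501.7, -49.3, 108.9]
ee_rot: [0.283, -0.637, 0.654, 0.293]
force: [0.2, -0.9, 1.9]
grip_width: 0.995
t 3.57 pos [501.7 -49.3 108.9] F [ 0.2 -0.9  1.9] T [-0.35  0.03 -0.02] g 0.995 j [-0.65  0.63  1.62  0.63  1.51  2.27]
axes x [-0.028 -0.668 -0.743] y [-1.     0.017  0.022] z [-0.003  0.744 -0.668]
[ 499.79097691 -209.35659591  145.38236369]
```

View pics/wrist1.png

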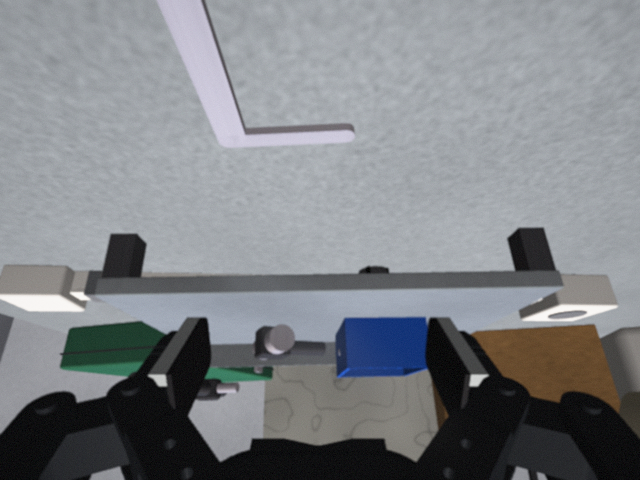

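The view is upside down. At (374,270) a dark object just shows under the front edge, which is probably the nut. I'll go a bit lower to see it properly.

```bash
python3 -m creep '[{"grip":85,"linear":[17,0,15],"rot":[0,0,0]},{"grip":85,"linear":[17,0,15],"rot":[0,0,0]},{"grip":85,"linear":[0,0,0],"rot":[0,0,0]},{"grip":85,"linear":[0,0,0],"rot":[0,0,0]},{"grip":85,"linear":[0,0,0],"rot":[0,0,0]}]'
python3 w.py; python3 snap.py wrist 2
python3 - <<'E'
from h import *
im=cv2.imread("pics/wrist2.png"); cv2.imwrite("pics/c7.png",cv2.resize(cv2.rotate(im,cv2.ROTATE_180)[100:340],None,fx=1.25,fy=1.25))
E
```

```text
time_s: 4.03
eef_pos: [501.4, -49.9, 65.1]
ee_rot: [0.284, -0.638, 0.654, 0.292]
force: [0.3, -0.3, 0.5]
grip_width: 0.995
t 4.03 pos [501.4 -49.9  65.1] F [ 0.3 -0.3  0.5] T [-0.32  0.03 -0.08] g 0.995 j [-0.66  0.7   1.63  0.64  1.44  2.21]
axes x [-0.025 -0.668 -0.743] y [-1.     0.016  0.019] z [-0.001  0.744 -0.669]
[ 499.49582554 -210.02438601  101.63374467]
```

View pics/wrist2.png

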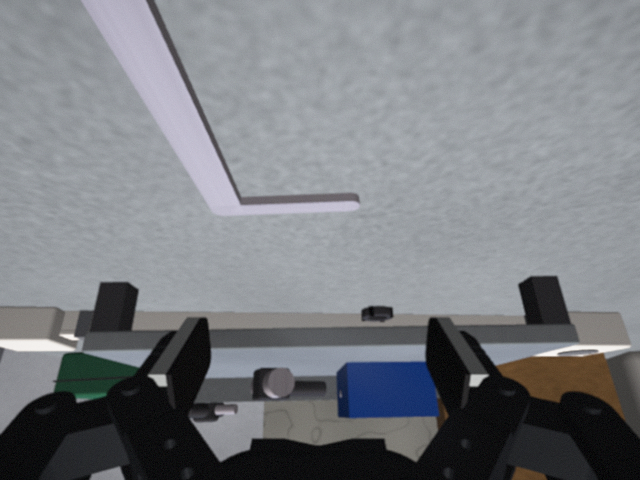

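Run:
```python
from h import *
crop("wrist","2",330,280,430,340,8,"pics/c8.png")
im,d,c=load("wrist","2")
print(d[300:334:3,360:396:6].astype(int))
```

```text
[[374 374 375 376 375 377]
 [385 386 386 386 387 387]
 [396 397 393 392 392 399]
 [411 396 390 389 391 396]
 [421 397 389 389 391 395]
 [423 394 390 393 393 395]
 [420 405 413 415 409 408]
 [420 419 421 421 423 425]
 [418 420 420 420 421 422]
 [294 294 292 293 294 294]
 [292 292 293 293 293 290]
 [291 291 290 291 292 290]]
```

View pics/c8.png

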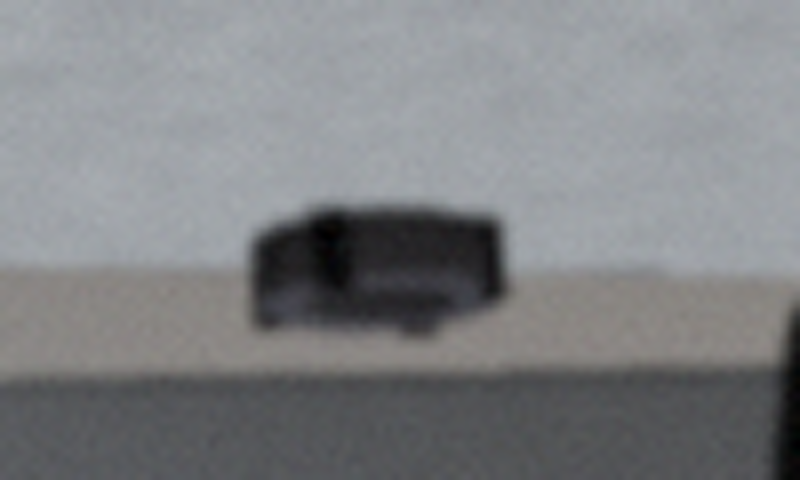

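Run:
```python
from h import *
im,d,c=load("wrist","2")
for p in [(377.2,305.6,0),(361.5,310,0),(392.9,309,0),(332,313,0),(428,314.4,0)]: print(at(c,*p).round(1))
print(dep(c,d,377,312).round(1), at(c,361.5,313,5),at(c,392.9,311,5))
print("hook toe end, corner outer, inner corner z5"); print(at(c,359,205,5),at(c,212,212,5),at(c,237,205,5))
print("trunk base along")
for x in (150,200,260,430,500): 
    col=im[:,x].astype(int); print(x,[tuple(col[v]) for v in range(306,330,2)])
```

```text
[441.8 179.2   0. ]
[456.8 196.5   0. ]
[422.8 195.1   0. ]
[488.9 207.2   0. ]
[377.5 224.    0. ]
[443.2 175.2   7.8] [457.73870133 189.55519658   5.        ] [425.13910508 183.74458986   5.        ]
hook toe end, corner outer, inner corner z5
[479.52058782 -41.60618517   5.        ] [555.79297198 -38.07983719   5.        ] [541.35313077 -44.63828013   5.        ]
trunk base along
150 [(np.int64(176), np.int64(170), np.int64(166)), (np.int64(168), np.int64(164), np.int64(161)), (np.int64(165), np.int64(160), np.int64(157)), (np.int64(130), np.int64(131), np.int64(133)), (np.int64(122), np.int64(125), np.int64(130)), (np.int64(132), np.int64(137), np.int64(139)), (np.int64(128), np.int64(130), np.int64(135)), (np.int64(128), np.int64(131), np.int64(135)), (np.int64(129), np.int64(134), np.int64(134)), (np.int64(131), np.int64(134), np.int64(138)), (np.int64(130), np.int64(135), np.int64(138)), (np.int64(129), np.int64(133), np.int64(135))]
200 [(np.int64(169), np.int64(165), np.int64(161)), (np.int64(168), np.int64(163), np.int64(161)), (np.int64(162), np.int64(158), np.int64(154)),
[... 1381 characters left out ...]
4(11)), (np.int64(13), np.int64(9), np.int64(10)), (np.int64(12), np.int64(7), np.int64(11)), (np.int64(12), np.int64(14), np.int64(14))]
500 [(np.int64(164), np.int64(157), np.int64(155)), (np.int64(169), np.int64(162), np.int64(156)), (np.int64(165), np.int64(160), np.int64(154)), (np.int64(164), np.int64(158), np.int64(153)), (np.int64(150), np.int64(144), np.int64(138)), (np.int64(127), np.int64(127), np.int64(132)), (np.int64(129), np.int64(134), np.int64(135)), (np.int64(127), np.int64(131), np.int64(135)), (np.int64(131), np.int64(131), np.int64(137)), (np.int64(105), np.int64(108), np.int64(109)), (np.int64(72), np.int64(69), np.int64(68)), (np.int64(80), np.int64(79), np.int64(76))]
```

The nut shows at (377,309), which puts its centre near (441,192), close to the trunking. The way in is free at x>470. Next I raise the arm, level it, unflip it and go to the hook's grip.

```bash
python3 -m creep '[{"grip":85,"linear":[-25,0,-22],"rot":[0,0,0]},{"grip":85,"linear":[-25,0,-22],"rot":[0,0.1,0]},{"grip":85,"linear":[-18,0,-20],"rot":[0,0.12,-0.03]},{"grip":85,"linear":[0,0,0],"rot":[0,0.12,-0.03]},{"grip":85,"linear":[0,0,0],"rot":[0,0.12,0]},{"grip":85,"linear":[0,0,0],"rot":[0,0.12,0]},{"grip":85,"linear":[0,0,0],"rot":[0,0.12,0]},{"grip":85,"linear":[0,0,0],"rot":[0,0.12,0]},{"grip":85,"linear":[0,0,0],"rot":[0,0.12,0]},{"grip":85,"linear":[0,0,0],"rot":[0,0,-0.124]},{"grip":85,"linear":[0,0,0],"rot":[0,0,-0.124]},{"grip":85,"linear":[0,0,0],"rot":[0,0,-0.124]}]'
python3 -m creep '[{"grip":85,"linear":[0,0,0],"rot":[0,0,-0.124]},{"grip":85,"linear":[0,0,0],"rot":[0,0,-0.124]},{"grip":85,"linear":[0,0,0],"rot":[0,0,-0.124]},{"grip":85,"linear":[0,0,0],"rot":[0,0,-0.124]},{"grip":85,"linear":[0,0,0],"rot":[0,0,-0.124]},{"grip":85,"linear":[0,0,0],"rot":[0,0,-0.124]},{"grip":85,"linear":[0,0,0],"rot":[0,0,-0.124]},{"grip":85,"linear":[0,0,0],"rot":[0,0,-0.124]},{"grip":85,"linear":[0,0,0],"rot":[0,0,-0.124]},{"grip":85,"linear":[0,0,0],"rot":[0,0,-0.124]},{"grip":85,"linear":[0,0,0],"rot":[0,0,-0.124]},{"grip":85,"linear":[0,0,0],"rot":[0,0,-0.124]}]'
python3 -m creep '[{"grip":85,"linear":[0,0,0],"rot":[0,0,-0.124]},{"grip":85,"linear":[0,0,0],"rot":[0,0,-0.124]},{"grip":85,"linear":[0,0,0],"rot":[0,0,-0.124]},{"grip":85,"linear":[0,0,0],"rot":[0,0,-0.124]},{"grip":85,"linear":[0,0,0],"rot":[0,0,-0.124]},{"grip":85,"linear":[0,0,0],"rot":[0,0,-0.124]},{"grip":85,"linear":[0,0,0],"rot":[0,0,-0.124]},{"grip":85,"linear":[0,0,0],"rot":[0,0,-0.124]},{"grip":85,"linear":[0,0,0],"rot":[0,0,-0.124]},{"grip":85,"linear":[0,0,0],"rot":[0,0,-0.1]},{"grip":85,"linear":[0,0,0],"rot":[0,0,0]}]'
python3 w.py
```

```text
time_s: 5.08
eef_pos: [502.9, -48.8, 158.5]
ee_rot: [0.037, 0.835, -0.548, 0.036]
force: [0.4, -0.7, 0.1]
grip_width: 0.997
time_s: 6.08
eef_pos: [502.8, -49.4, 158.4]
ee_rot: [0.051, 0.985, 0.162, 0.001]
force: [0.3, 0.5, -0.2]
grip_width: 0.994
time_s: 7.0
eef_pos: [502.8, -49.4, 158.3]
ee_rot: [0.042, 0.717, 0.695, -0.028]
force: [0.0, 0.0, 0.3]
grip_width: 1.0
t 7.0 pos [502.8 -49.4 158.3] F [0.  0.  0.3] T [ 0.1  -0.02  0.04] g 1.0 j [-0.28  0.33  1.68 -0.1   1.09 -0.21]
axes x [ 0.033  0.995 -0.099] y [ 0.999 -0.031  0.022] z [ 0.019 -0.1   -0.995]
```

```bash
cat > to.py <<'E'
# rotvec (tool) and remaining shift (in the goal axes) to world target x y z yaw(deg of tool x), tool down
import sys,numpy as np
from scipy.spatial.transform import Rotation as Ro
from rig import sensors
s=sensors.sense(); q=s['ee_rot']; R=Ro.from_quat([q[1],q[2],q[3],q[0]])
X=np.array([float(v) for v in sys.argv[1:4]]); a=np.radians(float(sys.argv[4]))
x=np.array([np.cos(a),np.sin(a),0]); z=np.array([0,0,-1.]); G=Ro.from_matrix(np.c_[x,np.cross(z,x),z])
print("t",round(s['time_s'],2),"pos",s['eef_pos'].round(1),"F",s['force'].round(1),"T",s['wrist_torque'].round(2),"g",round(s['grip_width'],3),"tiltyaw",R.as_matrix()[:,2].round(3),np.degrees(np.arctan2(R.as_matrix()[1,0],R.as_matrix()[0,0])).round(2))
print("rot",(R.inv()*G).as_rotvec().round(4),"shift goal axes",G.inv().apply(X-s['eef_pos']).round(1))
E
python3 to.py 553.7 -262 100 91
```

```text
t 7.0 pos [502.8 -49.4 158.3] F [0.  0.  0.3] T [ 0.1  -0.02  0.04] g 1.0 tiltyaw [ 0.019 -0.1   -0.995] 88.12
rot [ 0.0196  0.1    -0.0491] shift goal axes [-213.4   47.1   58.3]
```

```bash
python3 -m creep '[{"grip":85,"linear":[0,0,0],"rot":[0.0196,0.1,-0.0491]},{"grip":85,"linear":[-35,8,8],"rot":[0,0,0]},{"grip":85,"linear":[-35,8,8],"rot":[0,0,0]},{"grip":85,"linear":[-35,8,8],"rot":[0,0,0]},{"grip":85,"linear":[-35,8,8],"rot":[0,0,0]},{"grip":85,"linear":[-35,8,8],"rot":[0,0,0]},{"grip":85,"linear":[-35,7,8],"rot":[0,0,0]},{"grip":85,"linear":[0,0,0],"rot":[0,0,0]},{"grip":85,"linear":[0,0,0],"rot":[0,0,0]}]'
python3 to.py 553.7 -262 15 91; python3 snap.py wrist 3
```

```text
time_s: 7.75
eef_pos: [552.4, -260.0, 108.7]
ee_rot: [-0.001, 0.704, 0.71, -0.0]
force: [0.3, 1.5, 0.3]
grip_width: 0.997
t 7.75 pos [ 552.4 -260.   108.7] F [0.3 1.5 0.3] T [-0.   -0.05  0.02] g 0.997 tiltyaw [-0.002  0.001 -1.   ] 90.52
rot [-0.0018 -0.0007 -0.0083] shift goal axes [-2.   1.3 93.7]
[ 551.90932722 -180.19074006  252.19853512]
```

View pics/wrist3.png

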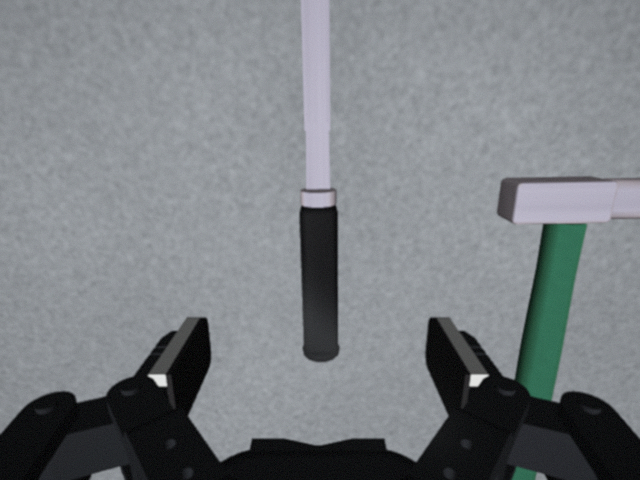

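```bash
python3 -m creep '[{"grip":60,"linear":[-2,1,30],"rot":[0,0,-0.016]},{"grip":60,"linear":[0,0,30],"rot":[0,0,0]},{"grip":60,"linear":[0,0,25],"rot":[0,0,0]},{"grip":60,"linear":[0,0,9],"rot":[0,0,0]},{"grip":60,"linear":[0,0,0],"rot":[0,0,0]},{"grip":60,"linear":[0,0,0],"rot":[0,0,0]}]'; python3 to.py 553.7 -262 15 91.5
```

```text
time_s: 8.3
eef_pos: [554.1, -260.4, 16.1]
ee_rot: [-0.0, 0.696, 0.718, -0.0]
force: [0.2, 0.7, 0.3]
grip_width: 0.7
t 8.3 pos [ 554.1 -260.4   16.1] F [0.2 0.7 0.3] T [ 0.04 -0.05  0.01] g 0.7 tiltyaw [-0.001 -0.    -1.   ] 91.76
rot [-0.0006  0.0002  0.0045] shift goal axes [-1.6 -0.4  1.1]
```

```bash
python3 -m creep '[{"grip":18,"linear":[0,0,1],"rot":[0,0,0]},{"grip":18,"linear":[0,0,0],"rot":[0,0,0]},{"grip":18,"linear":[0,0,0],"rot":[0,0,0]},{"grip":18,"linear":[0,0,0],"rot":[0,0,0]},{"grip":18,"linear":[0,0,0],"rot":[0,0,0]},{"grip":18,"linear":[0,0,0],"rot":[0,0,0]},{"grip":18,"linear":[0,0,0],"rot":[0,0,0]},{"grip":18,"linear":[0,0,0],"rot":[0,0,0]}]' 60; python3 to.py 553.7 -262 15 91.5
```

```text
time_s: 8.97
eef_pos: [553.8, -261.1, 14.3]
ee_rot: [-0.0, 0.696, 0.718, -0.0]
force: [-0.2, -0.3, 6.1]
grip_width: 0.247
t 8.97 pos [ 553.8 -261.1   14.3] F [-0.2 -0.3  6.1] T [0.33 0.08 0.06] g 0.247 tiltyaw [-0.001 -0.    -1.   ] 91.74
rot [-0.0008  0.0001  0.0042] shift goal axes [-0.9 -0.1 -0.7]
```

```bash
python3 -m creep '[{"grip":18,"linear":[0,0,-0.6],"rot":[0,0,0]},{"grip":18,"linear":[8,-1,0],"rot":[0,0,0.034]},{"grip":18,"linear":[12,-2,0],"rot":[0,0,0.034]},{"grip":18,"linear":[12,-2,0],"rot":[0,0,0.034]},{"grip":18,"linear":[12,-2,0],"rot":[0,0,0.034]},{"grip":18,"linear":[12,-2,0],"rot":[0,0,0.034]},{"grip":18,"linear":[6,0,0],"rot":[0,0,0]},{"grip":18,"linear":[0,0,0],"rot":[0,0,0]},{"grip":18,"linear":[0,0,0],"rot":[0,0,0]}]'; python3 to.py 511 -32 14 81.9; python3 snap.py wrist 4
```

```text
time_s: 9.72
eef_pos: [547.8, -198.0, 14.2]
ee_rot: [-0.001, 0.754, 0.657, -0.0]
force: [0.7, 2.7, 5.6]
grip_width: 0.248
t 9.72 pos [ 547.8 -198.    14.2] F [0.7 2.7 5.6] T [ 0.94 -0.22  0.  ] g 0.248 tiltyaw [-0.002  0.002 -1.   ] 82.07
rot [-0.0021 -0.0016  0.003 ] shift goal axes [159.1 -59.8   0.2]
[ 559.13628232 -119.04256524  157.84972928]
```

View pics/wrist4.png

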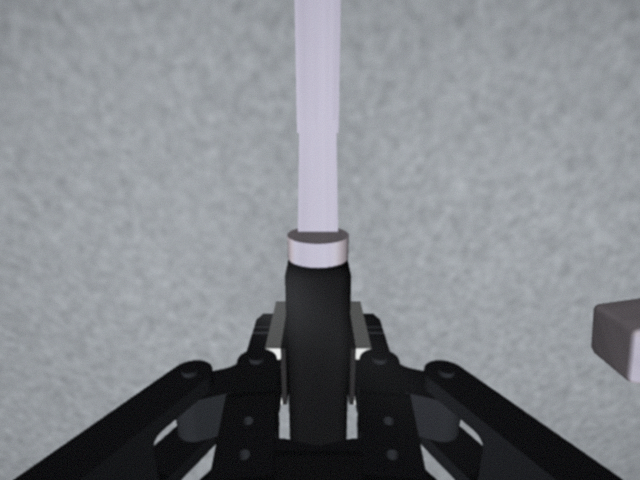

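```bash
python3 -m creep '[{"grip":18,"linear":[0,0,-1],"rot":[0,0,0]},{"grip":18,"linear":[0,0,0],"rot":[0,0,0]},{"grip":18,"linear":[0,0,0],"rot":[0,0,0]}]'; python3 to.py 511 -32 14 81.9;python3 snap.py side 4
python3 - <<'E'
from h import *
crop("side","4",200,170,400,320,4,"pics/c9.png")
E
```

```text
time_s: 10.02
eef_pos: [547.4, -198.9, 14.9]
ee_rot: [-0.001, 0.755, 0.656, -0.001]
force: [-0.1, -0.0, 0.4]
grip_width: 0.241
t 10.02 pos [ 547.4 -198.9   14.9] F [-0.1 -0.   0.4] T [ 0.09 -0.03 -0.02] g 0.241 tiltyaw [-0.003  0.001 -1.   ] 82.01
rot [-0.0026 -0.0002  0.0019] shift goal axes [160.1 -59.5   0.9]
[ 415.42419375 -630.65892908  836.98263009]
```

View pics/c9.png

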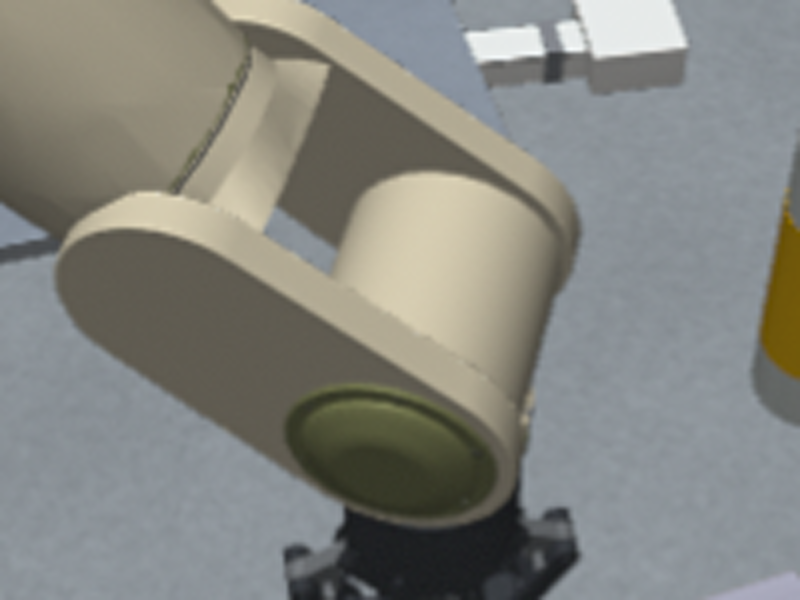

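```bash
python3 -m creep '[{"grip":18,"linear":[6,-2,0],"rot":[0,0,0]},{"grip":18,"linear":[12,-5,0],"rot":[0,0,0]},{"grip":18,"linear":[12,-5,0],"rot":[0,0,0]},{"grip":18,"linear":[12,-5,0],"rot":[0,0,0]},{"grip":18,"linear":[12,-5,0],"rot":[0,0,0]},{"grip":18,"linear":[12,-5,0],"rot":[0,0,0]},{"grip":18,"linear":[12,-5,0],"rot":[0,0,0]},{"grip":18,"linear":[12,-5,0],"rot":[0,0,0]},{"grip":18,"linear":[12,-5,0],"rot":[0,0,0]},{"grip":18,"linear":[12,-5,0],"rot":[0,0,0]},{"grip":18,"linear":[12,-5,0],"rot":[0,0,0]},{"grip":18,"linear":[6,-3,0],"rot":[0,0,0]}]' 80; python3 to.py 511 -32 14 81.9;python3 snap.py scene 5; python3 snap.py wrist 5
python3 - <<'E'
from h import *
crop("scene","5",300,120,560,320,3,"pics/c10.png")
E
```

```text
time_s: 11.07
eef_pos: [510.9, -58.3, 15.3]
ee_rot: [-0.001, 0.754, 0.656, -0.001]
force: [-0.5, -0.2, -1.9]
grip_width: 0.248
t 11.07 pos [510.9 -58.3  15.3] F [-0.5 -0.2 -1.9] T [-0.19 -0.04  0.01] g 0.248 tiltyaw [-0.003  0.001 -1.   ] 82.06
rot [-0.0026 -0.0007  0.0028] shift goal axes [26.  -3.6  1.3]
[1334.84236705  194.0100574  1092.18897403]
[522.09352098  21.12878615 158.82822853]
```

View pics/c10.png

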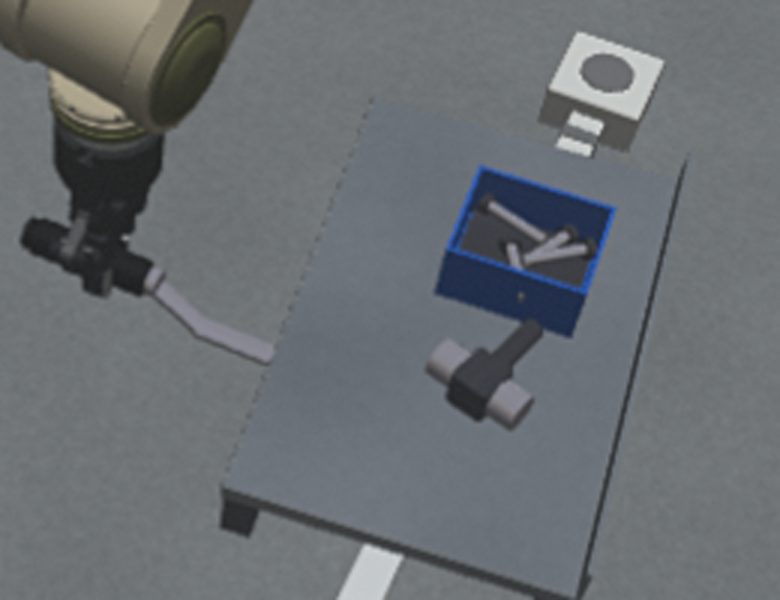

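View pics/wrist5.png

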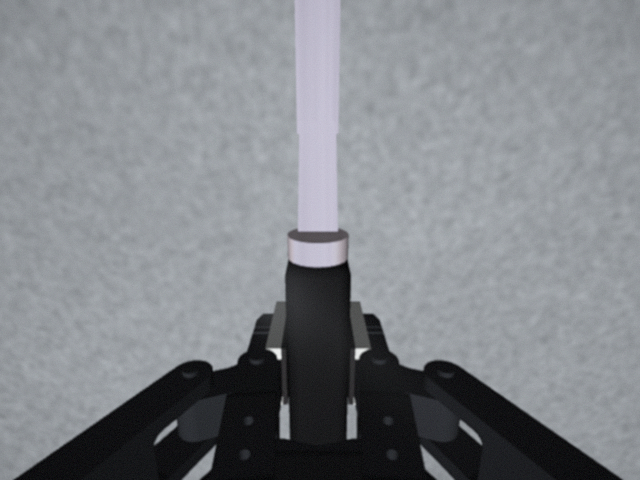

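```bash
python3 -m creep '[{"grip":18,"linear":[4,0,0.4],"rot":[0,0,0]},{"grip":18,"linear":[4,0,0],"rot":[0,0,0]},{"grip":18,"linear":[4,0,0],"rot":[0,0,0]},{"grip":18,"linear":[3,0,0],"rot":[0,0,0]},{"grip":18,"linear":[2,0,0],"rot":[0,0,0]},{"grip":18,"linear":[1,0,0],"rot":[0,0,0]},{"grip":18,"linear":[0.5,0,0],"rot":[0,0,0]},{"grip":18,"linear":[0,0,0],"rot":[0,0,0]}]'; python3 to.py 511 -32 14 81.9
python3 -m creep '[{"grip":18,"linear":[0.7,0,0],"rot":[0,0,0]},{"grip":18,"linear":[0.7,0,0],"rot":[0,0,0]},{"grip":18,"linear":[0.7,0,0],"rot":[0,0,0]},{"grip":18,"linear":[0.7,0,0],"rot":[0,0,0]}]'; python3 to.py 511 -32 14 81.9
```

```text
time_s: 11.83
eef_pos: [514.1, -41.7, 15.0]
ee_rot: [-0.001, 0.755, 0.656, -0.0]
force: [0.4, -0.1, -0.2]
grip_width: 0.247
t 11.83 pos [514.1 -41.7  15. ] F [ 0.4 -0.1 -0.2] T [ 0.03 -0.09 -0.02] g 0.247 tiltyaw [-0.002  0.001 -1.   ] 82.0
rot [-0.0018 -0.0006  0.0018] shift goal axes [ 9.2 -4.5  1. ]
time_s: 12.17
eef_pos: [514.5, -39.0, 15.0]
ee_rot: [-0.001, 0.755, 0.656, -0.001]
force: [-1.5, -0.8, 0.1]
grip_width: 0.241
t 12.17 pos [514.5 -39.   15. ] F [-1.5 -0.8  0.1] T [-0.22 -0.01 -0.02] g 0.241 tiltyaw [-0.002  0.001 -1.   ] 82.01
rot [-0.002  -0.0004  0.0019] shift goal axes [ 6.5 -4.4  1. ]
```

```bash
for i in 1; do python3 -m creep '[{"grip":18,"linear":[1,0,0],"rot":[0,0,0]},{"grip":18,"linear":[1,0,0],"rot":[0,0,0]},{"grip":18,"linear":[1,0,0],"rot":[0,0,0]},{"grip":18,"linear":[1,0,0],"rot":[0,0,0]},{"grip":18,"linear":[0.5,0,0],"rot":[0,0,0]},{"grip":18,"linear":[0,0,0],"rot":[0,0,0]}]'; done; python3 to.py 511 -32 14 81.9
python3 -m creep '[{"grip":18,"linear":[0.7,0,0],"rot":[0,0,0]},{"grip":18,"linear":[0.7,0,0],"rot":[0,0,0]},{"grip":18,"linear":[0.7,0,0],"rot":[0,0,0]}]'; python3 to.py 511 -32 14 81.9
```

```text
time_s: 12.67
eef_pos: [515.1, -34.4, 15.0]
ee_rot: [-0.001, 0.755, 0.656, -0.0]
force: [-1.0, 0.0, -0.2]
grip_width: 0.247
t 12.67 pos [515.1 -34.4  15. ] F [-1.   0.  -0.2] T [-0.08 -0.06 -0.02] g 0.247 tiltyaw [-0.002  0.001 -1.   ] 82.01
rot [-0.0021 -0.0006  0.002 ] shift goal axes [ 1.8 -4.4  1. ]
time_s: 12.92
eef_pos: [515.4, -32.5, 15.0]
ee_rot: [-0.001, 0.755, 0.656, -0.001]
force: [-0.3, -1.5, 0.1]
grip_width: 0.248
t 12.92 pos [515.4 -32.5  15. ] F [-0.3 -1.5  0.1] T [-0.24  0.03 -0.  ] g 0.248 tiltyaw [-0.002  0.001 -1.   ] 82.01
rot [-0.002  -0.0004  0.0019] shift goal axes [-0.2 -4.4  1. ]
```

```bash
python3 -m creep '[{"grip":18,"linear":[0.7,0,0],"rot":[0,0,0]},{"grip":18,"linear":[0.7,0,0],"rot":[0,0,0]},{"grip":18,"linear":[0.6,0,0],"rot":[0,0,0]},{"grip":18,"linear":[0,0,0],"rot":[0,0,0]}]'; python3 to.py 511 -32 14 81.9
```

```text
time_s: 13.25
eef_pos: [515.6, -30.3, 15.0]
ee_rot: [-0.001, 0.755, 0.656, -0.0]
force: [0.7, -0.2, -0.4]
grip_width: 0.242
t 13.25 pos [515.6 -30.3  15. ] F [ 0.7 -0.2 -0.4] T [-0.11 -0.07 -0.03] g 0.242 tiltyaw [-0.002  0.001 -1.   ] 82.01
rot [-0.002  -0.0005  0.0019] shift goal axes [-2.3 -4.4  1. ]
```

```bash
python3 -m creep '[{"grip":18,"linear":[0.6,0,0],"rot":[0,0,0]},{"grip":18,"linear":[0.6,0,0],"rot":[0,0,0]},{"grip":18,"linear":[0,0,0],"rot":[0,0,0]}]'; python3 to.py 511 -32 14 81.9
```

```text
time_s: 13.5
eef_pos: [515.8, -29.2, 15.0]
ee_rot: [-0.001, 0.755, 0.656, -0.001]
force: [0.9, -0.4, 0.4]
grip_width: 0.244
t 13.5 pos [515.8 -29.2  15. ] F [ 0.9 -0.4  0.4] T [-0.14 -0.03 -0.03] g 0.244 tiltyaw [-0.002  0.001 -1.   ] 82.02
rot [-0.0021 -0.0004  0.002 ] shift goal axes [-3.5 -4.4  1. ]
```

```bash
python3 -m creep '[{"grip":18,"linear":[0.6,0,0],"rot":[0,0,0]},{"grip":18,"linear":[0.6,0,0],"rot":[0,0,0]},{"grip":18,"linear":[0,0,0],"rot":[0,0,0]}]'; python3 to.py 511 -32 14 81.9|head -1;python3 -m creep '[{"grip":18,"linear":[0.6,0,0],"rot":[0,0,0]},{"grip":18,"linear":[0.4,0,0],"rot":[0,0,0]},{"grip":18,"linear":[0,0,0],"rot":[0,0,0]}]'; python3 to.py 511 -32 14 81.9
```

```text
time_s: 13.75
eef_pos: [516.0, -28.0, 15.0]
ee_rot: [-0.001, 0.755, 0.656, -0.0]
force: [0.8, -1.1, -0.3]
grip_width: 0.24
t 13.75 pos [516. -28.  15.] F [ 0.8 -1.1 -0.3] T [-0.14 -0.04 -0.03] g 0.24 tiltyaw [-0.002  0.001 -1.   ] 82.01
time_s: 14.0
eef_pos: [516.1, -27.3, 15.0]
ee_rot: [-0.001, 0.755, 0.656, -0.001]
force: [-0.9, -3.0, 0.7]
grip_width: 0.242
t 14.0 pos [516.1 -27.3  15. ] F [-0.9 -3.   0.7] T [-0.58  0.07  0.01] g 0.242 tiltyaw [-0.002  0.    -1.   ] 82.02
rot [-0.0019  0.      0.0021] shift goal axes [-5.4 -4.4  1. ]
```

```bash
python3 -m creep '[{"grip":18,"linear":[-0.5,0,0],"rot":[0,0,0]},{"grip":18,"linear":[0,-2,0],"rot":[0,0,0]},{"grip":18,"linear":[0,-3,0],"rot":[0,0,0]},{"grip":18,"linear":[0,-3,0],"rot":[0,0,0]},{"grip":18,"linear":[0,-3,0],"rot":[0,0,0]},{"grip":18,"linear":[0,-3,0],"rot":[0,0,0]},{"grip":18,"linear":[0,-1,0],"rot":[0,0,0]},{"grip":18,"linear":[0,0,0],"rot":[0,0,0]}]'; python3 to.py 511 -32 14 81.9
```

```text
time_s: 14.67
eef_pos: [500.7, -25.4, 15.0]
ee_rot: [-0.001, 0.755, 0.656, -0.001]
force: [-0.5, 0.9, -0.5]
grip_width: 0.249
t 14.67 pos [500.7 -25.4  15. ] F [-0.5  0.9 -0.5] T [-0.01  0.17  0.03] g 0.249 tiltyaw [-0.003  0.001 -1.   ] 82.02
rot [-0.0027 -0.0005  0.0021] shift goal axes [-5.1 11.1  1. ]
```

```bash
python3 -m creep '[{"grip":18,"linear":[0.4,-1,0],"rot":[0,0,0]},{"grip":18,"linear":[0,-2,0],"rot":[0,0,0]},{"grip":18,"linear":[0,-2,0],"rot":[0,0,0]},{"grip":18,"linear":[0,-2,0],"rot":[0,0,0]},{"grip":18,"linear":[0,-1,0],"rot":[0,0,0]},{"grip":18,"linear":[0,0,0],"rot":[0,0,0]}]'; python3 to.py 511 -32 14 81.9
```

```text
time_s: 15.17
eef_pos: [493.0, -24.0, 15.0]
ee_rot: [-0.001, 0.755, 0.656, -0.001]
force: [0.3, -3.3, 0.2]
grip_width: 0.245
t 15.17 pos [493. -24.  15.] F [ 0.3 -3.3  0.2] T [-0.46  0.09 -0.08] g 0.245 tiltyaw [-0.002  0.001 -1.   ] 82.02
rot [-0.0024 -0.0003  0.002 ] shift goal axes [-5.4 18.9  1. ]
```

```bash
python3 -m creep '[{"grip":18,"linear":[-0.2,-1,0],"rot":[0,0,0.006]},{"grip":18,"linear":[0,-2,0],"rot":[0,0,0]},{"grip":18,"linear":[0,-2,0],"rot":[0,0,0]},{"grip":18,"linear":[0,-2,0],"rot":[0,0,0]},{"grip":18,"linear":[0,-2,0],"rot":[0,0,0]},{"grip":18,"linear":[0,-1,0],"rot":[0,0,0]}]'; python3 to.py 511 -32 14 81.9
```

```text
time_s: 15.67
eef_pos: [483.6, -23.2, 15.2]
ee_rot: [-0.0, 0.757, 0.654, -0.0]
force: [2.9, -6.0, -0.4]
grip_width: 0.247
t 15.67 pos [483.6 -23.2  15.2] F [ 2.9 -6.  -0.4] T [-1.08 -0.5  -0.44] g 0.247 tiltyaw [-0.001 -0.    -1.   ] 81.64
rot [-0.0007  0.0001 -0.0045] shift goal axes [-4.9 28.3  1.2]
```

```bash
python3 -m creep '[{"grip":18,"linear":[0,-2,0],"rot":[0,0,0]},{"grip":18,"linear":[0,-2,0],"rot":[0,0,0]},{"grip":18,"linear":[0,-2,0],"rot":[0,0,0]},{"grip":18,"linear":[0,-2,0],"rot":[0,0,0]},{"grip":18,"linear":[0,-2,0],"rot":[0,0,0]}]'; python3 to.py 511 -32 14 81.9
```

```text
time_s: 16.08
eef_pos: [473.7, -21.8, 15.2]
ee_rot: [-0.0, 0.757, 0.654, -0.0]
force: [3.6, -8.7, -1.7]
grip_width: 0.245
t 16.08 pos [473.7 -21.8  15.2] F [ 3.6 -8.7 -1.7] T [-1.56 -0.52 -0.56] g 0.245 tiltyaw [-0.001 -0.    -1.   ] 81.65
rot [-0.0009  0.0003 -0.0043] shift goal axes [-4.8 38.3  1.2]
```

```bash
python3 -m creep '[{"grip":18,"linear":[-0.8,0,0],"rot":[0,0,0]},{"grip":18,"linear":[0,-1,0],"rot":[0,0,0]},{"grip":18,"linear":[0,-2,0],"rot":[0,0,0]},{"grip":18,"linear":[0,-2,0],"rot":[0,0,0]}]'; python3 to.py 511 -32 14 81.9
```

```text
time_s: 16.42
eef_pos: [468.1, -21.1, 15.0]
ee_rot: [-0.001, 0.757, 0.654, -0.001]
force: [1.3, 0.2, -0.4]
grip_width: 0.248
t 16.42 pos [468.1 -21.1  15. ] F [ 1.3  0.2 -0.4] T [-0.08 -0.14 -0.13] g 0.248 tiltyaw [-0.002  0.001 -1.   ] 81.68
rot [-0.0025 -0.0008 -0.0039] shift goal axes [-4.8 44.   1. ]
```

```bash
python3 -m creep '[{"grip":18,"linear":[0,-2,0],"rot":[0,0,0]},{"grip":18,"linear":[0,-2,0],"rot":[0,0,0]},{"grip":18,"linear":[0,-2,0],"rot":[0,0,0]},{"grip":18,"linear":[0,-2,0],"rot":[0,0,0]},{"grip":18,"linear":[0,-2,0],"rot":[0,0,0]},{"grip":18,"linear":[0,-1,0],"rot":[0,0,0]}]'; python3 to.py 511 -32 14 81.9
```

```text
time_s: 16.92
eef_pos: [457.2, -19.7, 15.1]
ee_rot: [-0.001, 0.757, 0.654, -0.001]
force: [0.9, 1.0, -1.8]
grip_width: 0.241
t 16.92 pos [457.2 -19.7  15.1] F [ 0.9  1.  -1.8] T [-0.15 -0.15 -0.14] g 0.241 tiltyaw [-0.002  0.001 -1.   ] 81.67
rot [-0.0023 -0.0004 -0.004 ] shift goal axes [-4.6 55.   1.1]
```

```bash
python3 -m creep '[{"grip":18,"linear":[0,-2,0],"rot":[0,0,0]},{"grip":18,"linear":[0,-2,0],"rot":[0,0,0]},{"grip":18,"linear":[0,-2,0],"rot":[0,0,0]},{"grip":18,"linear":[0,-2,0],"rot":[0,0,0]},{"grip":18,"linear":[0,-2,0],"rot":[0,0,0]},{"grip":18,"linear":[0,-2,0],"rot":[0,0,0]}]'; python3 to.py 511 -32 14 81.9|head -1;  python3 -m creep '[{"grip":18,"linear":[0,-2,0],"rot":[0,0,0]},{"grip":18,"linear":[0,-2,0],"rot":[0,0,0]},{"grip":18,"linear":[0,-2,0],"rot":[0,0,0]},{"grip":18,"linear":[0,-2,0],"rot":[0,0,0]},{"grip":18,"linear":[0,-2,0],"rot":[0,0,0]},{"grip":18,"linear":[0,0,0],"rot":[0,0,0]}]'; python3 to.py 511 -32 14 81.9
```

```text
time_s: 17.42
eef_pos: [445.4, -18.0, 15.1]
ee_rot: [-0.001, 0.757, 0.654, -0.001]
force: [1.3, 0.4, -1.7]
grip_width: 0.244
t 17.42 pos [445.4 -18.   15.1] F [ 1.3  0.4 -1.7] T [-0.08 -0.06 -0.06] g 0.244 tiltyaw [-0.002  0.001 -1.   ] 81.67
time_s: 17.92
eef_pos: [435.3, -16.5, 15.1]
ee_rot: [-0.001, 0.757, 0.654, -0.001]
force: [-0.1, 0.2, -2.1]
grip_width: 0.244
t 17.92 pos [435.3 -16.5  15.1] F [-0.1  0.2 -2.1] T [-0.15  0.09  0.07] g 0.244 tiltyaw [-0.002  0.001 -1.   ] 81.68
rot [-0.0026 -0.0004 -0.0039] shift goal axes [-4.7 77.1  1.1]
```

```bash
python3 -m creep '[{"grip":18,"linear":[-2,0,0.4],"rot":[0,0,0]},{"grip":18,"linear":[-4,0,0],"rot":[0,0,0]},{"grip":18,"linear":[-5,0,0],"rot":[0,0,0]},{"grip":18,"linear":[-5,0,0],"rot":[0,0,0]},{"grip":18,"linear":[-5,0,0],"rot":[0,0,0]},{"grip":18,"linear":[-5,0,0],"rot":[0,0,0]},{"grip":18,"linear":[-5,0,0],"rot":[0,0,0]},{"grip":18,"linear":[-5,0,0],"rot":[0,0,0]},{"grip":18,"linear":[-5,0,0],"rot":[0,0,0]},{"grip":18,"linear":[-5,0,0],"rot":[0,0,0]},{"grip":18,"linear":[-5,0,0],"rot":[0,0,0]},{"grip":18,"linear":[-4,0,0],"rot":[0,0,0]}]'; python3 to.py 511 -32 14 81.9;python3 -m creep '[{"grip":18,"linear":[-5,0,0],"rot":[0,0,0]},{"grip":18,"linear":[-5,0,0],"rot":[0,0,0]},{"grip":18,"linear":[-5,0,0],"rot":[0,0,0]},{"grip":18,"linear":[-5,0,0],"rot":[0,0,0]},{"grip":18,"linear":[-5,0,0],"rot":[0,0,0]},{"grip":18,"linear":[-5,0,0],"rot":[0,0,0]},{"grip":18,"linear":[-5,0,0],"rot":[0,0,0]},{"grip":18,"linear":[-5,0,0],"rot":[0,0,0]},{"grip":18,"linear":[-5,0,0],"rot":[0,0,0]},{"grip":18,"linear":[-3,0,0],"rot":[0,0,0]},{"grip":18,"linear":[0,0,0],"rot":[0,0,0]}]'; python3 to.py 511 -32 14 81.9; python3 snap.py wrist 6; python3 snap.py scene 6
python3 - <<'E'
from h import *
crop("scene","6",300,80,560,280,3,"pics/c11.png")
E
```

```text
time_s: 18.92
eef_pos: [427.8, -71.6, 14.7]
ee_rot: [-0.001, 0.757, 0.654, -0.0]
force: [0.6, 2.8, 1.3]
grip_width: 0.244
t 18.92 pos [427.8 -71.6  14.7] F [0.6 2.8 1.3] T [ 0.44 -0.07  0.01] g 0.244 tiltyaw [-0.002  0.001 -1.   ] 81.66
rot [-0.0019 -0.0004 -0.0042] shift goal axes [50.9 76.8  0.7]
time_s: 19.83
eef_pos: [420.9, -119.4, 14.8]
ee_rot: [-0.001, 0.757, 0.654, -0.001]
force: [-1.7, -2.9, 3.6]
grip_width: 0.246
t 19.83 pos [ 420.9 -119.4   14.8] F [-1.7 -2.9  3.6] T [-0.2   0.2   0.05] g 0.246 tiltyaw [-0.002 -0.    -1.   ] 81.65
rot [-0.0017  0.0003 -0.0043] shift goal axes [99.2 76.9  0.8]
[432.76421505 -40.27105041 158.25127894]
[1334.84236705  194.0100574  1092.18897403]
```

View pics/c11.png

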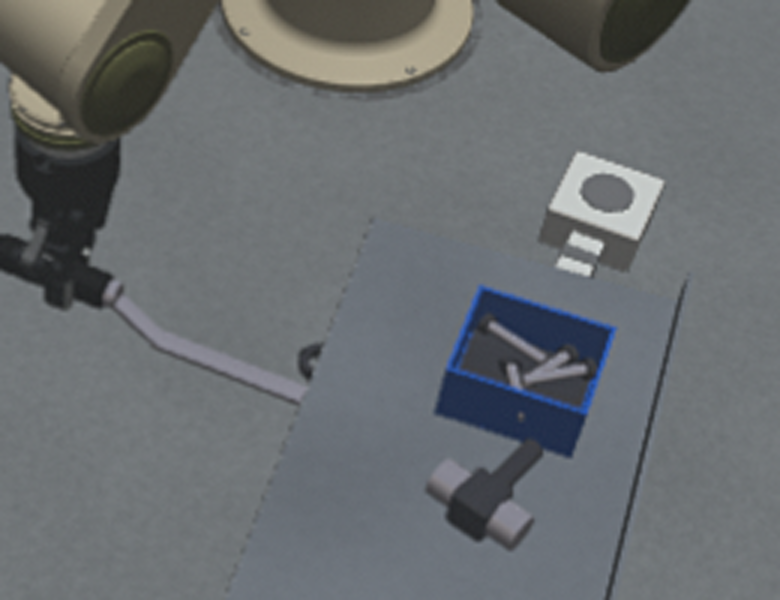

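View pics/wrist6.png

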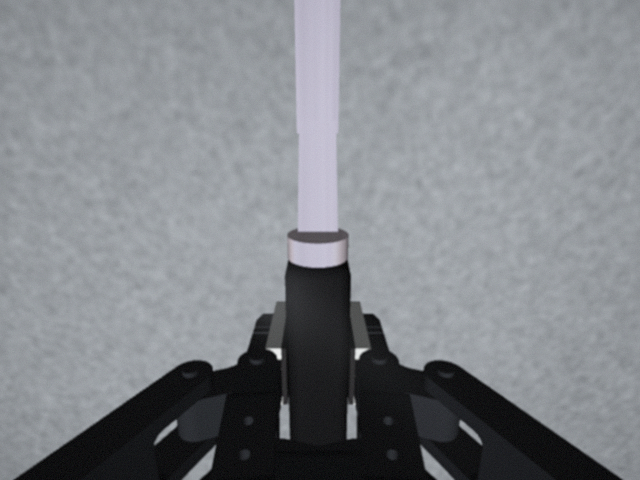

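The nut shows at (404,200) in the scene view, emerging from under the front edge and sitting in the hook's corner. I'll keep drawing.

```bash
python3 -m creep '[{"grip":18,"linear":[-3,0,-0.2],"rot":[0,0,0]},{"grip":18,"linear":[-6,0,0],"rot":[0,0,0]},{"grip":18,"linear":[-6,0,0],"rot":[0,0,0]},{"grip":18,"linear":[-6,0,0],"rot":[0,0,0]},{"grip":18,"linear":[-6,0,0],"rot":[0,0,0]},{"grip":18,"linear":[-6,0,0],"rot":[0,0,0]},{"grip":18,"linear":[-6,0,0],"rot":[0,0,0]},{"grip":18,"linear":[-6,0,0],"rot":[0,0,0]},{"grip":18,"linear":[-6,0,0],"rot":[0,0,0]},{"grip":18,"linear":[-5,0,0],"rot":[0,0,0]},{"grip":18,"linear":[-3,0,0],"rot":[0,0,0]},{"grip":18,"linear":[0,0,0],"rot":[0,0,0]}]'; python3 -m creep '[{"grip":18,"linear":[0,0,0],"rot":[0,0,0]},{"grip":18,"linear":[0,0,0],"rot":[0,0,0]}]';python3 to.py 511 -32 14 81.9; python3 snap.py scene 7
python3 - <<'E'
from h import *
crop("scene","7",260,60,480,240,3.5,"pics/c12.png")
E
```

```text
time_s: 20.93
eef_pos: [412.3, -177.7, 15.0]
ee_rot: [-0.001, 0.757, 0.654, -0.001]
force: [-1.0, -1.8, 1.1]
grip_width: 0.245
time_s: 21.1
eef_pos: [412.5, -177.1, 15.0]
ee_rot: [-0.0, 0.757, 0.654, -0.001]
force: [-0.3, -1.1, 0.3]
grip_width: 0.24
t 21.1 pos [ 412.5 -177.1   15. ] F [-0.3 -1.1  0.3] T [-0.29  0.01 -0.01] g 0.24 tiltyaw [-0.001  0.    -1.   ] 81.67
rot [-0.0014  0.0002 -0.0039] shift goal axes [157.5  77.1   1. ]
[1334.84236705  194.0100574  1092.18897403]
```

View pics/c12.png

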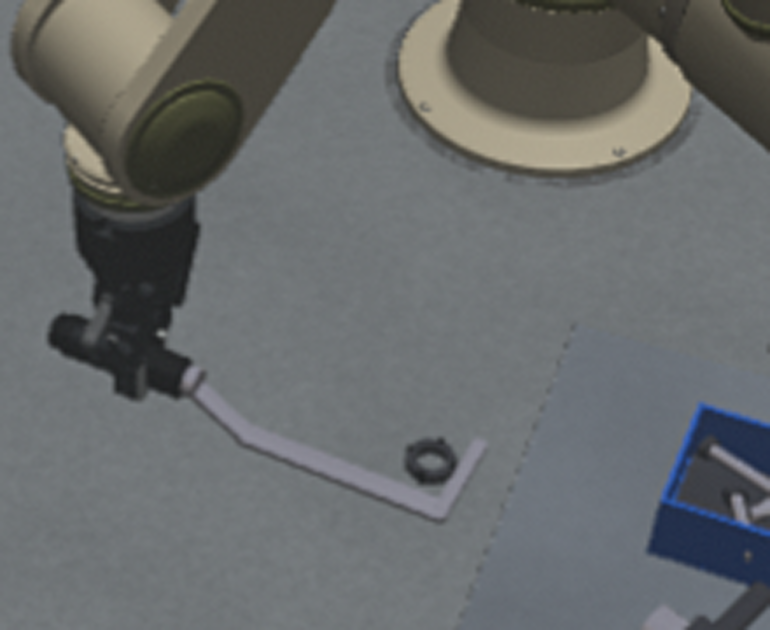

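```bash
python3 - <<'E'
from h import *
c=load("scene","7")[2]
for u,v,z in [(431,461,7),(482,443,5)]:
    X=at(c,260+u/3.5,60+v/3.5,z); e=89.3-0.030*(X[0]-304.5); print(X.round(1),"edge y",round(e,1),"in front",round(e-X[1],1))
E
python3 -m creep '[{"grip":50,"linear":[0,0,0],"rot":[0,0,0]},{"grip":60,"linear":[0,0,0],"rot":[0,0,0]},{"grip":70,"linear":[0,0,0],"rot":[0,0,0]},{"grip":70,"linear":[0,0,0],"rot":[0,0,0]},{"grip":70,"linear":[0,0,0],"rot":[0,0,0]},{"grip":70,"linear":[0,0,0],"rot":[0,0,0]}]'; python3 to.py 511 -32 14 81.9
```

```text
[410.   26.2   7. ] edge y 86.1 in front 59.9
[381.9  53.6   5. ] edge y 87.0 in front 33.4
time_s: 21.65
eef_pos: [412.3, -176.9, 14.9]
ee_rot: [-0.001, 0.757, 0.654, -0.001]
force: [-0.7, -0.1, -0.0]
grip_width: 0.822
t 21.65 pos [ 412.3 -176.9   14.9] F [-0.7 -0.1 -0. ] T [-0.01 -0.    0.02] g 0.822 tiltyaw [-0.002  0.001 -1.   ] 81.67
rot [-0.0021 -0.0005 -0.004 ] shift goal axes [157.3  77.3   0.9]
```

The nut is 60 mm in front of the edge and the toe 33 mm. The hook is released, so I lift straight up and check.

```bash
python3 -m creep '[{"grip":70,"linear":[0,0,-8],"rot":[0,0,0]},{"grip":70,"linear":[0,0,-20],"rot":[0,0,0]},{"grip":70,"linear":[0,0,-30],"rot":[0,0,0]},{"grip":70,"linear":[0,0,-30],"rot":[0,0,0]},{"grip":70,"linear":[0,0,-30],"rot":[0,0,0]},{"grip":70,"linear":[0,0,-30],"rot":[0,0,0]},{"grip":70,"linear":[0,0,0],"rot":[0,0,0]},{"grip":70,"linear":[0,0,0],"rot":[0,0,0]},{"grip":70,"linear":[0,0,0],"rot":[0,0,0]}]'; python3 to.py 511 -32 14 81.9; python3 snap.py scene 8;python3 snap.py side 8; python3 snap.py wrist 8
```

```text
time_s: 22.4
eef_pos: [412.2, -176.7, 162.5]
ee_rot: [-0.001, 0.757, 0.654, -0.001]
force: [-0.2, 0.4, -0.6]
grip_width: 0.824
t 22.4 pos [ 412.2 -176.7  162.5] F [-0.2  0.4 -0.6] T [ 0.01 -0.02  0.  ] g 0.824 tiltyaw [-0.003  0.001 -1.   ] 81.67
rot [-0.0027 -0.0008 -0.0041] shift goal axes [157.2  77.4 148.5]
[1334.84236705  194.0100574  1092.18897403]
[ 415.42419375 -630.65892908  836.98263009]
[424.2672302  -97.8123998  305.55145378]
```

View pics/scene8.png

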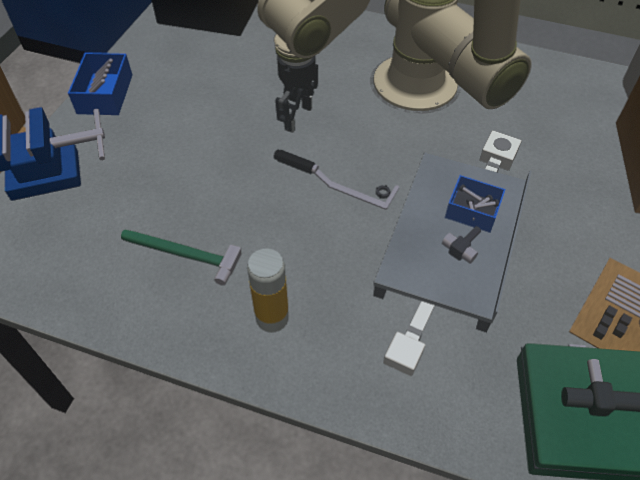

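View pics/wrist8.png

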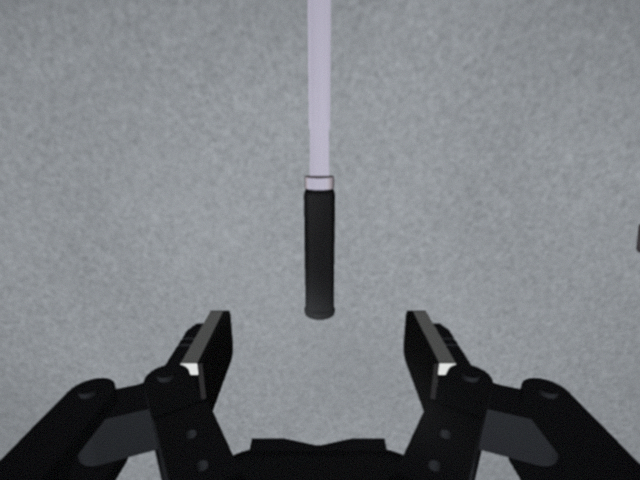

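The scene view shows the nut at (383,191) and the hook's foot at (392,197), both in front of the shelf edge. The bin, rocker, can and hammer sit at the same pixels as at the start. In the wrist view the hand is clear above the handle. I'm handing in.

```bash
python3 -c "
from rig import ctrl;print(ctrl.finish_job())"
```

```text
the job is handed in; nothing more can be done
None
```

The nut is out from under the shelf and the job is handed in, with the clock at about 22.5 s of the 72 s allowed. The hand-in gave no verdict.

**What I did:** I looked under the shelf with the tilted wrist camera and found the nut at about (441, 192) mm. I gripped the hook by its handle and turned it so the foot lay along the trunking. I slid it in beside the nut, felt the trunking lightly, moved the foot along until it was behind the nut, and drew the nut straight out. Then I let go of the hook and lifted the hand clear.

**Last checks:**
- **Nut:** its centre measured about 60 mm in front of the shelf edge (25 mm needed). It appears to lie flat.
- **Hook:** its toe measured about 33 mm in front of the edge, and the hook lies on the bench.
- **Hand:** it is about 160 mm up and touching nothing.
- **Other things:** the bin, rocker, can and hammer look unmoved. I compared this by eye in the pictures.
- **Contact force:** the highest wrist reading I saw was about 9 N, once, while sliding along the trunking (limit 20 N). I backed off straight after. Force was only read at the end of each move, so a short peak in between could have been missed.

No check failed or disagreed. Flatness and stillness were judged from pictures, not measured.

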